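# Pack out the detector cradle with spacer plates

### The job

The detector module lying in the sprung clamping cradle has slack beside it. Stand spacer plates from the rack in the gap between the module and the sprung jaw, fully down and square in the cradle, adding them until the last one has to be pressed in against the jaw and the stack feels snug. Leave the plates you do not need standing in the rack, and leave the modules, the beaker and the screwdriver where they are.

Things in the scene. Friction and masses are not known exactly. Their poses are not given: they have to be found in the camera images.
- cradle: Fixed aluminium frame without floor, long axis y, origin on the bench. Channel x = -46 to +46 mm between rails 22 mm high. End wall's face at y = -75 mm (50 mm high), free jaw's face at y = +50 mm, housing 44 mm high at y = 95 to 125 mm. The gap from module to jaw takes 1, 2 or 3 plates side by side, thickness along y: all but the last drop in loose; the last must be pressed in and drives the jaw back about 7 mm.
- jaw (a joint): Sprung jaw travel, m: 0 = fully forward, grows as it is pushed back along cradle +y, at most 0.016; springs back by itself with 1.8 N at 0 plus 0.45 N per mm. Black, 80 mm wide, 63 mm high; face upright up to 31 mm, above that a ramp leaning back 18 mm at its top: a plate pushed down rides down the ramp (5 to 15 N) and drives the jaw back.
- rack: Fixed white tray 100 mm (x) by 132 mm (y), origin at the centre of its underside, z up. Four slots across it, centred at y = -47, -16, +16 and +47 mm, 25 mm wide, walls 26 mm high, floor 6 mm above the bench; a plate stands upright in each, its x along the rack's x.
- plate1: Grey plastic spacer plate standing on edge (all four alike): body 80 mm wide (x), 18 mm thick (y), 75 mm high; centred on top a grip tab 44 mm wide (x), 8 mm thick (y), 40 mm high: 115 mm in all; 0.13 to 0.21 kg. Origin at the centre of its underside, z up. Starts upright in a slot of the rack; pinch the tab across its 44 mm and lift straight up.
- plate2: Grey plastic spacer plate standing on edge (all four alike): body 80 mm wide (x), 18 mm thick (y), 75 mm high; centred on top a grip tab 44 mm wide (x), 8 mm thick (y), 40 mm high: 115 mm in all; 0.13 to 0.21 kg. Origin at the centre of its underside, z up. Starts upright in a slot of the rack; pinch the tab across its 44 mm and lift straight up.
- plate3: Grey plastic spacer plate standing on edge (all four alike): body 80 mm wide (x), 18 mm thick (y), 75 mm high; centred on top a grip tab 44 mm wide (x), 8 mm thick (y), 40 mm high: 115 mm in all; 0.13 to 0.21 kg. Origin at the centre of its underside, z up. Starts upright in a slot of the rack; pinch the tab across its 44 mm and lift straight up.
- plate4: Grey plastic spacer plate standing on edge (all four alike): body 80 mm wide (x), 18 mm thick (y), 75 mm high; centred on top a grip tab 44 mm wide (x), 8 mm thick (y), 40 mm high: 115 mm in all; 0.13 to 0.21 kg. Origin at the centre of its underside, z up. Starts upright in a slot of the rack; pinch the tab across its 44 mm and lift straight up.
- module_long: White detector module, a box 80 mm wide (x), 114 mm long (y), 62 mm high, 0.5 to 0.95 kg. Origin at the underside, mid-width, at its -y end: it spans y = 0 to +114 mm. One of the three modules (it varies which) lies in the cradle, its -y end at cradle y = -75 mm and its axes along the cradle's; the other two lie outside, about 130 mm either side.
- module_mid: White detector module, a box 80 mm wide (x), 97 mm long (y), 62 mm high, 0.5 to 0.95 kg. Origin at the underside, mid-width, at its -y end: it spans y = 0 to +97 mm. One of the three modules (it varies which) lies in the cradle, its -y end at cradle y = -75 mm and its axes along the cradle's; the other two lie outside, about 130 mm either side.
- module_short: White detector module, a box 80 mm wide (x), 78 mm long (y), 62 mm high, 0.5 to 0.95 kg. Origin at the underside, mid-width, at its -y end: it spans y = 0 to +78 mm. One of the three modules (it varies which) lies in the cradle, its -y end at cradle y = -75 mm and its axes along the cradle's; the other two lie outside, about 130 mm either side.
- beaker: Bystander: glass beaker 60 mm in diameter, 85 mm high; origin at the centre of its underside.
- screwdriver: Bystander: screwdriver lying on the bench along its x, under 40 mm high.

How it is judged:
By the outcome, as a careful person would: the job done as asked, in the order asked, and still so for the second after the job is handed in, with the robot touching nothing.
It also fails if it takes over 72 s, if anything falls off the work surface, if the arm or the gripper's body presses on something with over 40 N, if the wrist force passes 120 N, or if a joint passes its speed limit or range.

### The arm

A 6-joint arm with a two-finger parallel gripper is mounted at the origin on the work surface. World frame = base frame: x ahead of the robot, y to its left, z up, the work surface at z = 0. Lengths are in m, angles in rad, forces in N, time in s.
With the tool pointing down it reaches from about 0.35 to 0.775 m from the base axis. Payload 5.5 kg.
Tool frame: the origin (TCP) lies between the finger pads; the fingertips stand 8 mm ahead of it and the grasp point (between the pads) lies 11 mm behind it; z points along the fingers, y is the line along which they close (so a half turn about z gives the same grasp; the last joint's range is limited). The gripper opens to 85 mm and grips with 20 to 120 N. Pads are 22 mm wide; open, the fingers measure 114 mm over their backs; the gripper's body (76 mm by 85 mm) begins 54 mm behind the grasp point. The pads swing forward as they close: fully open they stand 13 mm farther back than shut.
Start: joints at [1.049, 0.313, 0.046, 1.304, 0, 1.431], TCP at [0.214, 0.534, 0.239] pointing down, gripper open.
Joint ranges: [-2.76, 2.76], [-0.86, 1.69], [-1.03, 1.26], [-2.2, 2.34], [-1.47, 1.5], [-3.14, 3.14]. Speed limits (rad/s): [2.57, 2.57, 3.14, 3.14, 3.14, 3.14].

### API

Orientations are given as a unit quaternion [w, x, y, z].
In Python, from workcell import status, vision, job gives the robot as it stands. The module is installed in compiled form; this text tells all that it offers.
- The arm moves only by the tool apply_moves, never from a script. Its argument "moves" is one flat list of numbers, 6 for each row, row after row: the shift along the world's x, y, z in units of 25 mm (1.0 is 25 mm), then the turn, a rotation vector about the world's x, y, z in rad. In form: [x, y, z, rx, ry, rz, x, y, z, rx, ry, rz, ...]. A call has 1 to 20 rows; each row is the pose to reach, as a shift and turn from the pose commanded when the call began; what a row does not reach only later rows make up. A row lasts 1/12 s, in which the tool goes at most 41.7 mm and 7.16 degrees, less where a joint would pass 70% of its speed; a pose out of reach is approached as far as the arm can. A call with a gripper value outside its range is refused whole. "claw" is the opening in per cent of the stroke, from 0 (shut) to 100 (fully open), set as the call begins (left out, the last holds). The fingers move at their own pace and stop on an object; "newtons" is the grip in N (left out, the last holds). Time passes only in rows, so rows that repeat a pose let the fingers close. It gives the time, the measured TCP pose, the force, the opening and the grip force at its end, in the units of the state.
- status.get_state(): the state, without advancing time (a new reading comes with each control period).
- vision.read_camera(name): name is "side" or "top" or "wrist"; returns a dict with "image" (480x640x3 uint8, blue, green, red), "camera_matrix" (3x3 intrinsics, pixels), "camera_from_world" (4x4, takes a point from world to camera coordinates). Camera axes: x right, y down, z forward; pixel columns grow to the right and rows downward; lengths in m; the calibration is good to about 2 mm. A picture is of the moment at which its call begins. There is no depth.
- job.hand_in(): hands the job in; it is judged then, once.
The state is a dict: "clock": time; "joint_pos": joint angles; "qvel": joint speeds; "tau": joint torques, N m; "tcp_pos": TCP position; "orientation": TCP orientation; "wrist_force": force on the tool from outside, world axes, zero at the start; "ft_torque": the same for the moment, N m; "finger_gap": finger opening in m; "grip_force": force on a finger pad.
Only numpy, scipy, OpenCV 4.12 (cv2) and the standard library are available. Lean on these libraries where they do the work, as an engineer would, in place of code of your own. Each camera call takes 0.05 s, during which the arm holds its last target. There are 200 camera calls.

## Working session

There is one attempt and no reset: what is moved stays moved. The work goes in short steps, Python scripts to look and compute and a tool call to move; the robot and the scene stay as the last step left them, time stands still between calls to the robot, and variables do not carry over. Pictures are saved under pics/ and viewed, at most 10 in all, crops included, and the job is handed in when it is done.

Besides the shell and the picture viewer there is one more tool, called as name(argument=value, ...) on one line, values as JSON. apply_moves: Moves the arm, as the interface text tells. Its arguments: {"type":"object","properties":{"moves":{"type":"array","items":{"type":"number"}},"claw":{"type":"number"},"newtons":{"type":"number"}},"required":["moves"]}

```bash
mkdir -p pics; python3 - <<'E'
from workcell import status, vision
import cv2,numpy as np,pickle
for n in ("top","side"):
    r=vision.read_camera(n); cv2.imwrite(f"pics/{n}0.png",r["image"]); pickle.dump(r,open(f"{n}.pkl","wb"))
    print(n,r["camera_matrix"].round(1).tolist(),r["camera_from_world"].round(3).tolist())
s=status.get_state();print(s)
E
```

```text
top [[554.6, 0.0, 318.6], [0.0, 554.6, 231.3], [0.0, 0.0, 1.0]] [[-0.026, -0.999, -0.023, -0.002], [-0.98, 0.03, -0.197, 0.534], [0.197, 0.017, -0.98, 0.944], [0.0, 0.0, 0.0, 1.0]]
side [[467.2, 0.0, 311.8], [0.0, 467.2, 236.8], [0.0, 0.0, 1.0]] [[-0.85, -0.528, -0.008, 0.452], [-0.405, 0.663, -0.629, 0.253], [0.338, -0.531, -0.777, 0.55], [0.0, 0.0, 0.0, 1.0]]
{'clock': 0.1, 'joint_pos': array([1.04938039e+00, 3.13935424e-01, 4.50924376e-02, 1.30357957e+00,
       3.66717341e-05, 1.43120115e+00]), 'qvel': array([-0.00043355, -0.00125555,  0.00280302, -0.00032622,  0.00113955,
        0.00116018]), 'tau': array([ 2.65743351e-03, -4.81725526e+01,  2.99245262e+01,  1.27511012e-02,
       -1.58492185e-04,  2.66542935e-05]), 'tcp_pos': array([0.21403026, 0.53321627, 0.23849219]), 'orientation': array([-2.81217191e-04,  1.89752767e-01,  9.81831567e-01, -7.63159247e-04]), 'wrist_force': array([-0.56420085,  0.41674858,  0.92414177]), 'ft_torque': array([-0.00186541, -0.028268  ,  0.02272235]), 'grip_force': 0.0, 'finger_gap': 0.08514826453221486}
```

View pics/top0.png

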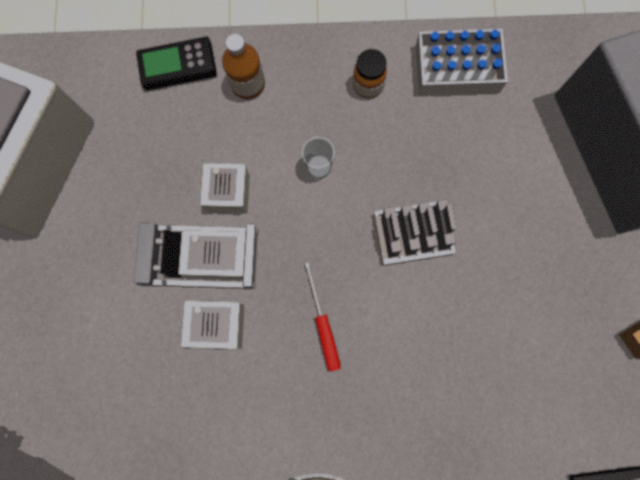

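View pics/side0.png

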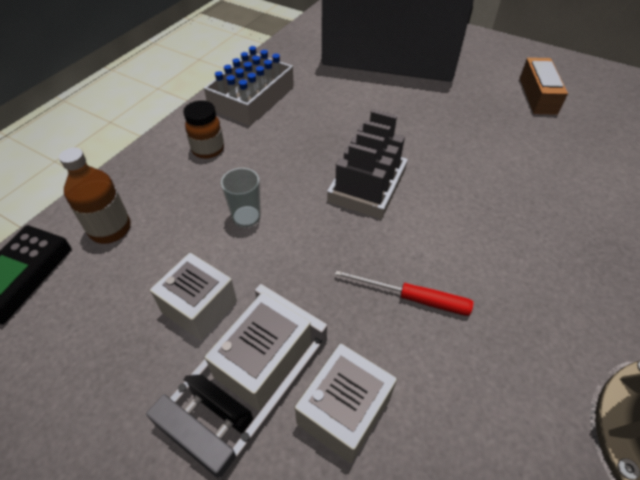

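```bash
python3 - <<'E'
import cv2,numpy as np,pickle
im=pickle.load(open("top.pkl","rb"))["image"]
a=cv2.resize(im[160:360,125:265],None,fx=4,fy=4,interpolation=cv2.INTER_CUBIC)[:600]
a=cv2.resize(im[210:300,125:265],(784,504),interpolation=cv2.INTER_CUBIC)  # 5.6x
b=cv2.resize(im[190:275,365:465],(700,595),interpolation=cv2.INTER_CUBIC)  # 7x
cv2.imwrite("pics/cr.png",a);cv2.imwrite("pics/rk.png",b)
E
```

```text
(no output)
```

View pics/cr.png

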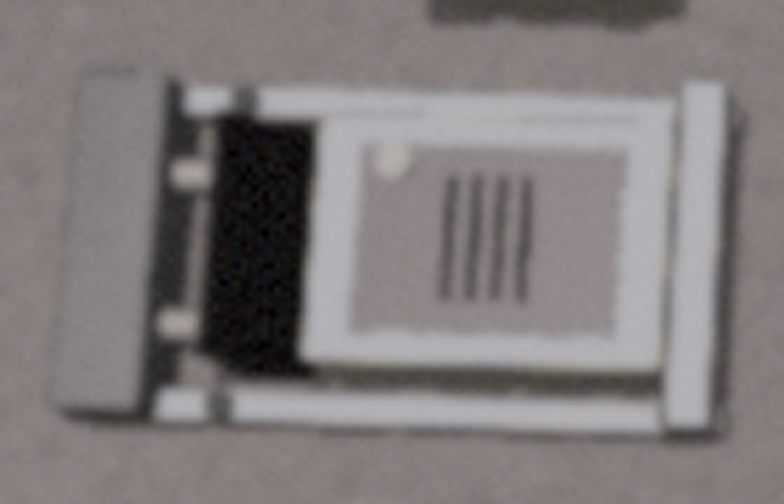

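View pics/rk.png

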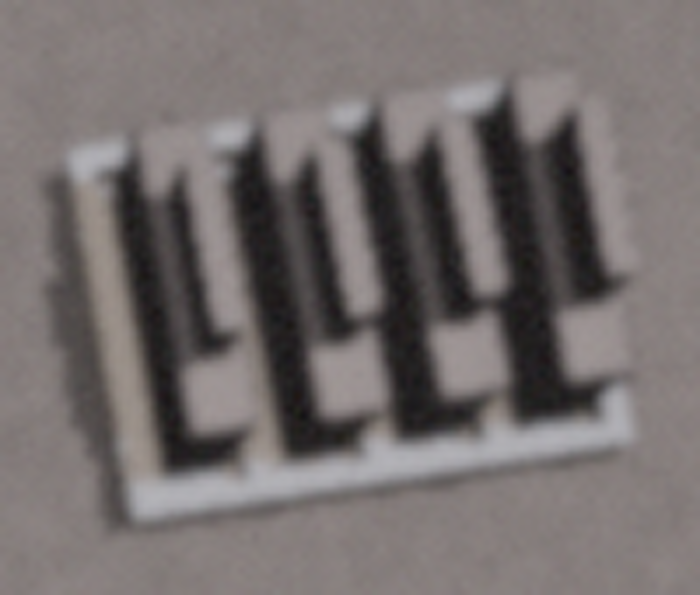

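```bash
cat > h.py <<'E'
import numpy as np,cv2,pickle
from scipy.optimize import least_squares
def proj(r,P):
    T=r["camera_from_world"];c=np.atleast_2d(P)@T[:3,:3].T+T[:3,3];q=c@r["camera_matrix"].T
    return q[:,:2]/q[:,2:]
def unproj(r,uv,z):
    T=r["camera_from_world"];K=np.asarray(r["camera_matrix"])
    d=T[:3,:3].T@np.linalg.solve(K,[uv[0],uv[1],1]);o=-T[:3,:3].T@T[:3,3]
    return o+d*(z-o[2])/d[2]
E
python3 - <<'E'
from h import *
r=pickle.load(open("top.pkl","rb"))
def U(p,z,s,ox,oy): return unproj(r,(p[0]/s+ox-0.4,p[1]/s+oy-0.4),z)
C=lambda p,z:U(p,z,5.6,125,210)
for n,p,z in [("wallface T",(683,83),.05),("wallface B",(667,428),.05),("hous T",(168,78),.044),("hous B",(137,410),.044),("modTL",(322,120),.062),("modBL",(302,362),.062),("modBR",(660,370),.062),("modTR",(676,108),.062),("railB l",(155,390),.022),("railB r",(660,405),.022)]: print(n,(C(p,z)*1e3).round(1)[:2])
R=lambda p,z:U(p,z,7,365,190)
for q in [[(188,165),(222,160),(207,350),(240,335)],[(315,147),(348,143),(335,335),(382,315)],[(440,125),(472,120),(475,307),(508,290)],[(570,100),(605,95),(605,285),(630,275)]]:
    w=np.array([R(p,.121)[:2]*1e3 for p in q]);print("tab",w.mean(0).round(1),w.round(1).tolist())
for p,z in [((68,152),.026),((130,520),.026),((632,440),.026)]:print("rack",(R(p,z)*1e3).round(1)[:2])
E
```

```text
wallface T [551.4 113.9]
wallface B [439.7 118.9]
hous T [559.5 283.7]
hous B [450.9 290.1]
modTL [540.2 227.9]
modBL [462.5 232.4]
modBR [456.8 119.3]
modTR [540.6 114.3]
railB l [459.8 291.6]
railB r [450.2 125.6]
tab [ 526.3 -145.9] [[547.8, -140.7], [548.8, -148.9], [502.6, -142.9], [506.0, -150.9]]
tab [ 529.6 -177.2] [[551.3, -171.3], [552.0, -179.3], [505.3, -173.4], [509.8, -184.8]]
tab [ 534.6 -208.2] [[555.8, -201.5], [556.8, -209.2], [511.1, -206.9], [515.0, -215.0]]
tab [ 539.  -239.1] [[561.0, -233.0], [561.9, -241.4], [515.5, -238.0], [517.7, -244.1]]
rack [ 574.3 -120.4]
rack [ 475.5 -132. ]
rack [ 492.7 -263.4]
```

apply_moves(moves=[12.5, -27.2, -1, 0, 0, -1.06, 12.5, -27.2, -1, 0, 0, -1.06, 12.5, -27.2, -1, 0, 0, -1.06, 12.5, -27.2, -1, 0, 0, -1.06, 12.5, -27.2, -1, 0, 0, -1.06, 12.5, -27.2, -1, 0, 0, -1.06, 12.5, -27.2, -1, 0, 0, -1.06, 12.5, -27.2, -1, 0, 0, -1.06, 12.5, -27.2, -1, 0, 0, -1.06, 12.5, -27.2, -1, 0, 0, -1.06, 12.5, -27.2, -1, 0, 0, -1.06, 12.5, -27.2, -1, 0, 0, -1.06, 12.5, -27.2, -1, 0, 0, -1.06, 12.5, -27.2, -1, 0, 0, -1.06, 12.5, -27.2, -1, 0, 0, -1.06, 12.5, -27.2, -1, 0, 0, -1.06, 12.5, -27.2, -1, 0, 0, -1.06, 12.5, -27.2, -1, 0, 0, -1.06, 12.5, -27.2, -1, 0, 0, -1.06, 12.5, -27.2, -1, 0, 0, -1.06], claw=100)

```text
clock: 1.77
tcp_pos: [0.5268, -0.1483, 0.213]
orientation: [-0.001, 0.661, 0.75, -0.0]
wrist_force: [0.2, 0.4, -0.9]
finger_gap: 0.0855
grip_force: 0.0
```

```bash
python3 - <<'E'
from workcell import status, vision
import cv2,pickle
r=vision.read_camera("wrist"); cv2.imwrite("pics/w1.png",r["image"]); pickle.dump(r,open("w1.pkl","wb"))
s=status.get_state();print(s["clock"],s["tcp_pos"],s["orientation"],s["wrist_force"],s["joint_pos"])
E
```

```text
1.8167 [ 0.52623709 -0.14680926  0.21333159] [-1.14475706e-03  6.60701839e-01  7.50647545e-01 -1.81669884e-04] [-0.66768573 -0.1596545  -0.92256681] [-4.19202849e-01  2.68299874e-01 -7.90547313e-02  1.22573550e+00
  3.35338476e-04  1.02430466e+00]
```

View pics/w1.png

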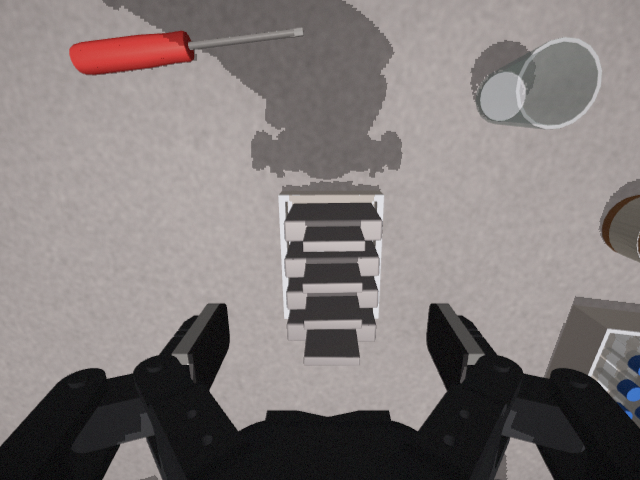

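```bash
python3 - <<'E'
from h import *
r=pickle.load(open("w1.pkl","rb"))
im=cv2.resize(r["image"][185:370,270:395],None,fx=4.6,fy=3.2,interpolation=cv2.INTER_CUBIC);cv2.imwrite("pics/w1c.png",im)
for p in [(.526,-.146,.121),(.530,-.177,.121),(.535,-.208,.121),(.539,-.239,.121),(.526,-.147,.213)]:print(proj(r,p))
for p in [(303,246),(365,246),(302,324),(360,324),(305,360),(358,360)]: print(p,(unproj(r,p,.121)*1e3).round(1))
T=r["camera_from_world"];print(-T[:3,:3].T@T[:3,3])
E
```

```text
[[329.13272864 244.8520422 ]]
[[329.20987366 285.69343818]]
[[330.59495195 323.71250399]]
[[330.61539832 358.91840147]]
[[329.46528022 311.17920167]]
(303, 246) [ 507.9 -149.1  121. ]
(365, 246) [ 551.  -143.7  121. ]
(302, 324) [ 513.6 -211.   121. ]
(360, 324) [ 557.1 -205.5  121. ]
(305, 360) [ 519.2 -242.5  121. ]
(358, 360) [ 560.4 -237.3  121. ]
[ 0.51596616 -0.07249     0.34850637]
```

View pics/w1c.png

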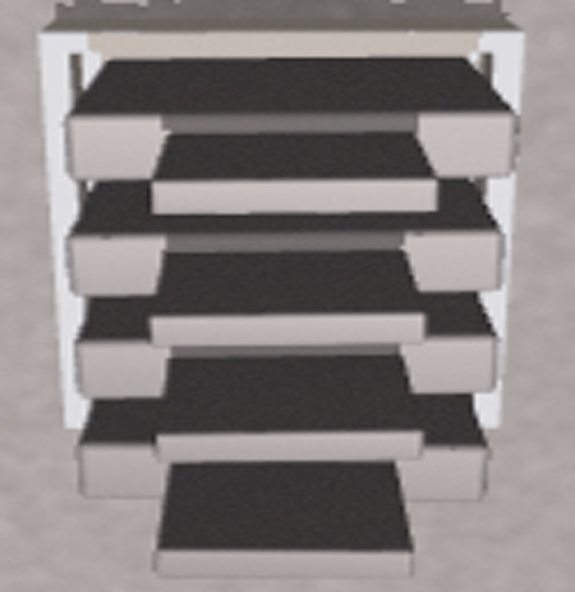

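apply_moves(moves=[0.12, 0, -1.2, 0, 0, 0, 0.12, 0, -2.4, 0, 0, 0, 0.12, 0, -3.4, 0, 0, 0, 0.12, 0, -4.2, 0, 0, 0, 0.12, 0, -4.75, 0, 0, 0, 0.12, 0, -4.75, 0, 0, 0, 0.12, 0, -4.75, 0, 0, 0])

```text
clock: 2.4
tcp_pos: [0.5287, -0.1446, 0.0954]
orientation: [-0.001, 0.659, 0.752, -0.0]
wrist_force: [0.3, 0.8, 0.7]
finger_gap: 0.0854
grip_force: 0.0
```

apply_moves(moves=[0, 0, 0, 0, 0, 0, 0, 0, 0, 0, 0, 0, 0, 0, 0, 0, 0, 0, 0, 0, 0, 0, 0, 0, 0, 0, 0, 0, 0, 0, 0, 0, 0, 0, 0, 0, 0, 0, 0, 0, 0, 0, 0, 0, 0, 0, 0, 0], claw=0, newtons=60)

```text
clock: 3.07
tcp_pos: [0.5308, -0.1468, 0.0971]
orientation: [0.001, 0.66, 0.751, 0.001]
wrist_force: [-0.7, 0.7, 5.5]
finger_gap: 0.0429
grip_force: 61.3
```

apply_moves(moves=[0, 0, 0.6, 0, 0, 0, 0, 0, 1.6, 0, 0, 0, 0, 0, 3, 0, 0, 0, 0, 0, 4.4, 0, 0, 0, 0, 0, 5, 0, 0, 0, -0.1, 1, 5, 0, 0, -0.02, -0.2, 2.4, 5, 0, 0, -0.04, -0.3, 3.9, 5, 0, 0, -0.06, -0.4, 5.4, 5, 0, 0, -0.08, -0.5, 6.9, 5, 0, 0, -0.1, -0.6, 8.4, 5, 0, 0, -0.12, -0.7, 9.9, 5, 0, 0, -0.14, -0.8, 11.4, 5, 0, 0, -0.16, -0.9, 12.8, 5, 0, 0, -0.18, -1, 14, 5, 0, 0, -0.18, -1.1, 15, 4.5, 0, 0, -0.18, -1.1, 15.5, 4, 0, 0, -0.18, -1.1, 15.5, 3.5, 0, 0, -0.18, -1.1, 15.5, 3.5, 0, 0, -0.18, -1.1, 15.5, 3.5, 0, 0, -0.18])

```text
clock: 4.73
tcp_pos: [0.5014, 0.2409, 0.1824]
orientation: [-0.0, 0.725, 0.689, -0.001]
wrist_force: [-0.8, -0.6, -0.9]
finger_gap: 0.043
grip_force: 61.4
```

```bash
python3 - <<'E'
from workcell import status, vision
import cv2,pickle
import numpy as np
ims=[]
for n,c in (("wrist",None),("top",(160,300,90,280))):
    r=vision.read_camera(n); pickle.dump(r,open(f"{n}2.pkl","wb")); cv2.imwrite(f"pics/{n}2.png",r["image"])
a=pickle.load(open("wrist2.pkl","rb"))["image"]; b=r["image"][185:305,120:270]
cv2.imwrite("pics/c2.png",np.hstack([cv2.resize(a[150:480,140:500],(400,367)),cv2.resize(b,(400,320),interpolation=cv2.INTER_CUBIC)[:367] if 0 else cv2.copyMakeBorder(cv2.resize(b,(400,320),interpolation=cv2.INTER_CUBIC),0,47,0,0,0)]))
s=status.get_state();print(s["clock"],s["tcp_pos"],s["orientation"],s["wrist_force"],s["finger_gap"],s["grip_force"])
E
```

```text
4.8333 [0.50261832 0.24074314 0.18375126] [1.98418658e-04 7.25165592e-01 6.88574432e-01 2.76461713e-04] [ 0.67898873 -0.20092322 -1.19698564] 0.04293435926172243 61.36240482330322
```

View pics/wrist2.png

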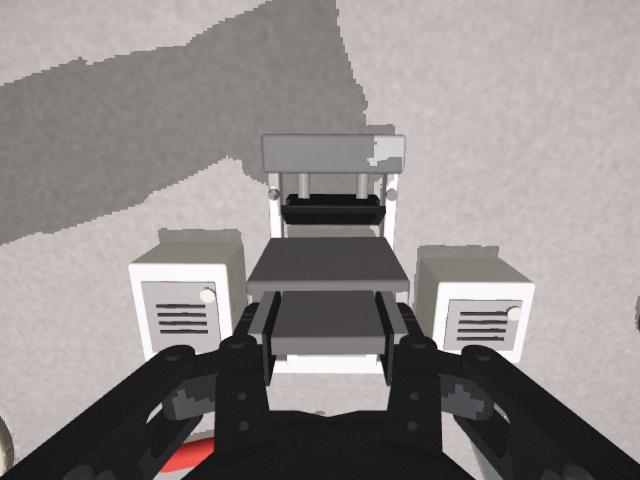

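```bash
python3 - <<'E'
from h import *
r=pickle.load(open("wrist2.pkl","rb"))
u=0.1838-.091
for n,p,z in [("hous L",(263,172),.044),("hous R",(405,172),.044),("jawtop L",(283,222),.063),("jawtop R",(385,222),.063),
 ("jawback? L",(285,207),.063),("plate bot L",(272,238),u),("bot R",(388,238),u),("body top L",(248,281),u+.075),("body top R",(409,281),u+.075),("tab top L",(272,337),u+.115),("tab R",(381,337),u+.115)]:
  print(n,(unproj(r,p,z)*1e3).round(1))
b=pickle.load(open("top2.pkl","rb"))["image"][185:305,120:270]
g=r["image"]
cv2.imwrite("pics/c3.png",cv2.resize(g[120:300,230:420],(760,600),interpolation=cv2.INTER_CUBIC)[:600])
E
```

```text
hous L [451.2 290.8  44. ]
hous R [563.1 285.2  44. ]
jawtop L [466.1 254.2  63. ]
jawtop R [544.3 250.3  63. ]
jawback? L [468.7 265.8  63. ]
plate bot L [462.  250.7  92.8]
bot R [541.7 246.7  92.8]
body top L [462.4 252.2 167.8]
body top R [539.2 248.3 167.8]
tab top L [479.7 246.7 207.8]
tab R [520.  244.7 207.8]
```

View pics/c3.png

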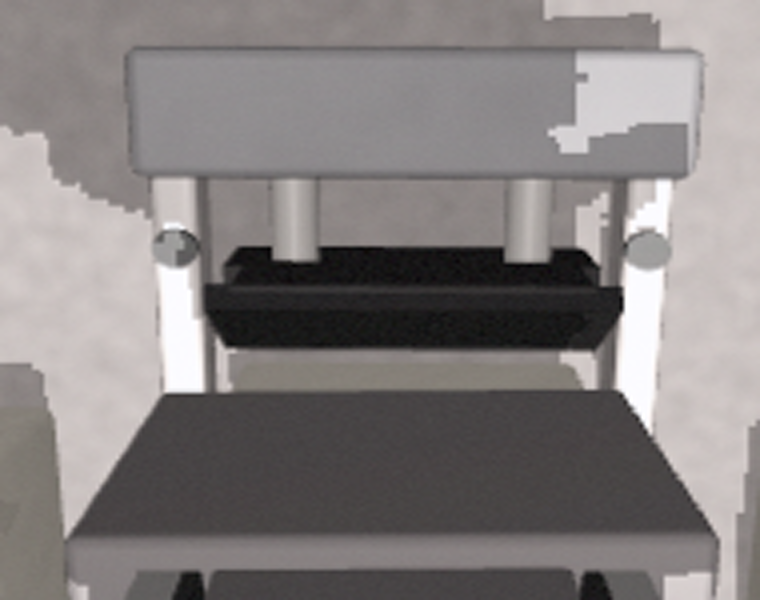

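apply_moves(moves=[0.04, 0.12, 0, 0, 0, 0, 0.04, 0.12, -0.4, 0, 0, 0, 0.04, 0.12, -0.8, 0, 0, 0, 0.04, 0.12, -1.1, 0, 0, 0, 0.04, 0.12, -1.4, 0, 0, 0, 0.04, 0.12, -1.6, 0, 0, 0, 0.04, 0.12, -1.6, 0, 0, 0, 0.04, 0.12, -1.6, 0, 0, 0])

```text
clock: 5.5
tcp_pos: [0.5029, 0.2439, 0.1425]
orientation: [-0.0, 0.725, 0.689, -0.001]
wrist_force: [0.6, 0.2, -1.9]
finger_gap: 0.0428
grip_force: 61.4
```

apply_moves(moves=[0, 0, -0.2, 0, 0, 0, 0, 0, -0.4, 0, 0, 0, 0, 0, -0.6, 0, 0, 0, 0, 0, -0.8, 0, 0, 0, 0, 0, -0.8, 0, 0, 0])

```text
clock: 5.92
tcp_pos: [0.5036, 0.243, 0.1224]
orientation: [0.001, 0.725, 0.689, -0.001]
wrist_force: [0.8, -5.7, -0.3]
finger_gap: 0.0428
grip_force: 61.6
```

apply_moves(moves=[0, 0, -0.2, 0, 0, 0, 0, 0, -0.4, 0, 0, 0, 0, 0, -0.6, 0, 0, 0, 0, 0, -0.8, 0, 0, 0, 0, 0, -1, 0, 0, 0, 0, 0, -1.14, 0, 0, 0, 0, 0, -1.2, 0, 0, 0, 0, 0, -1.2, 0, 0, 0])

```text
clock: 6.58
tcp_pos: [0.5025, 0.2426, 0.0918]
orientation: [0.001, 0.725, 0.688, -0.002]
wrist_force: [0.2, -6.3, -1.4]
finger_gap: 0.043
grip_force: 61.8
```

apply_moves(moves=[0, 0, -0.06, 0, 0, 0, 0, -0.04, -0.06, 0, 0, 0, 0, -0.08, -0.06, 0, 0, 0, 0, -0.08, -0.06, 0, 0, 0, 0, -0.08, -0.06, 0, 0, 0])

```text
clock: 7.0
tcp_pos: [0.5026, 0.2417, 0.0911]
orientation: [-0.0, 0.725, 0.689, -0.001]
wrist_force: [-2.8, -4.0, 1.5]
finger_gap: 0.0426
grip_force: 62.2
```

apply_moves(moves=[0, 0, -0.06, 0, 0, 0, 0, 0, -0.12, 0, 0, 0, 0, 0, -0.12, 0, 0, 0, 0, 0, -0.12, 0, 0, 0])

```text
clock: 7.33
tcp_pos: [0.5026, 0.242, 0.0911]
orientation: [0.0, 0.725, 0.689, 0.0]
wrist_force: [-8.4, -6.0, 20.3]
finger_gap: 0.0429
grip_force: 64.3
```

apply_moves(moves=[0, 0, 0.1, 0, 0, 0, 0, -0.04, 0.1, 0, 0, 0, 0, -0.04, 0.1, 0, 0, 0])

```text
clock: 7.58
tcp_pos: [0.5027, 0.241, 0.0911]
orientation: [-0.0, 0.725, 0.689, -0.0]
wrist_force: [-4.0, -4.3, 5.2]
finger_gap: 0.0427
grip_force: 62.5
```

apply_moves(moves=[0, 0, 0, 0, 0, 0, 0, 0, 0, 0, 0, 0, 0, 0, 0, 0, 0, 0, 0, 0, 0, 0, 0, 0, 0, 0, 0, 0, 0, 0, 0, 0, 0, 0, 0, 0], claw=100)

```text
clock: 8.08
tcp_pos: [0.5034, 0.2414, 0.091]
orientation: [-0.0, 0.725, 0.689, 0.0]
wrist_force: [-0.5, 0.4, 0.0]
finger_gap: 0.0856
grip_force: 0.0
```

apply_moves(moves=[0, 0, 0.6, 0, 0, 0, 0, 0, 1.4, 0, 0, 0, 0, 0, 2.4, 0, 0, 0, 0, 0, 3.6, 0, 0, 0, 0, 0, 5, 0, 0, 0, -1, -1.5, 5, 0, 0, 0, -2, -3, 5, 0, 0, 0, -2, -4.5, 5, 0, 0, 0, -2, -6, 5, 0, 0, 0, -2, -7.5, 5, 0, 0, 0, -2, -9, 5, 0, 0, 0, -2, -9, 5, 0, 0, 0])

```text
clock: 9.08
tcp_pos: [0.4536, 0.0108, 0.2164]
orientation: [0.001, 0.727, 0.686, -0.0]
wrist_force: [-0.1, 0.4, -0.1]
finger_gap: 0.0853
grip_force: 0.0
```

```bash
python3 - <<'E'
from workcell import status, vision
import cv2,pickle,numpy as np
o=[]
r=vision.read_camera("top"); pickle.dump(r,open("top3.pkl","wb"));o.append(cv2.resize(r["image"][205:305,120:270],(720,480),interpolation=cv2.INTER_CUBIC)); cv2.imwrite("pics/top3.png",r["image"])
q=vision.read_camera("side");cv2.imwrite("pics/side3.png",q["image"])
a=cv2.resize(r["image"][205:305,130:265],(400,296),interpolation=cv2.INTER_CUBIC);b=cv2.resize(q["image"][270:480,130:410],(400,300),interpolation=cv2.INTER_CUBIC)
c=cv2.resize(r["image"],(400,300))
cv2.imwrite("pics/f.png",np.vstack([np.hstack([cv2.resize(a,(400,300)),b]),np.hstack([c,cv2.resize(q["image"],(400,300))])]))
print(status.get_state()["wrist_force"])
E
```

```text
[-0.42023626  0.67225105  0.16102568]
```

View pics/f.png

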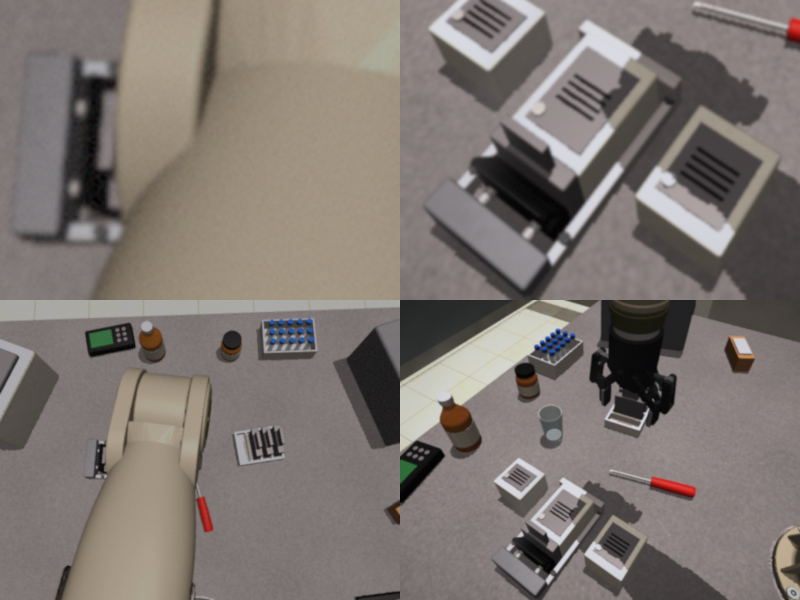

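```bash
python3 - <<'E'
from workcell import vision
from h import *
r=vision.read_camera("side")
th=-.054;R=np.array([[np.cos(th),-np.sin(th)],[np.sin(th),np.cos(th)]]);o=np.array([.4958,.1168])-R@[0,-.075]
def W(x,y,z): return [*(R@[x,y]+o),z]
S=7;x0,y0=185,345
im=cv2.resize(r["image"][y0:y0+84,x0:x0+110],None,fx=S,fy=S,interpolation=cv2.INTER_CUBIC)
def L(pts,c):
    p=((proj(r,np.array([W(*q) for q in pts]))-[x0-.5,y0-.5])*S).astype(int);cv2.polylines(im,[p],True,c,1)
L([(-.04,.039,.075),(.04,.039,.075),(.04,.057,.075),(-.04,.057,.075)],(0,0,255))
L([(-.022,.044,.115),(.022,.044,.115),(.022,.052,.115),(-.022,.052,.115)],(0,255,0))
L([(-.04,.075,.063),(.04,.075,.063)],(255,255,0))
cv2.imwrite("pics/g.png",im)
E
```

```text
(no output)
```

View pics/g.png

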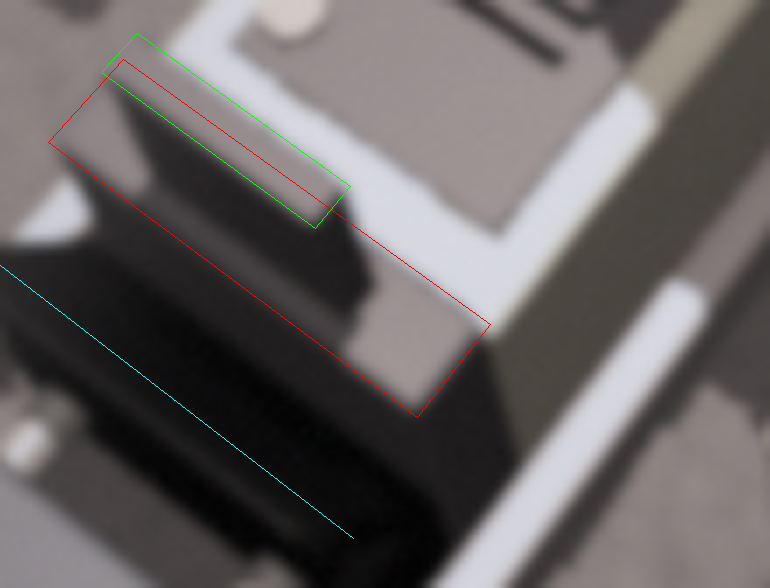

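The body and tab tops match the projected outline of a fully seated, upright plate. It sits flush against the module face, roughly at crop pixels (50–490, 60–415). The jaw is pushed back.

```bash
python3 -c "
from workcell import job
print(job.hand_in())"
```

```text
the job is handed in; nothing more can be done
None
```

The long module was in the cradle, leaving an 11 mm gap, so one plate, pressed in against the jaw, filled it; it stands fully down and square, the other three plates are still in the rack, and the job is handed in.

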